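Load the blade cartridge under the slicer's hold-down

ROBOT

A 6-joint arm with a two-finger parallel gripper is mounted at the origin on a cart in front of the work surface, level with it; the furniture and walls round the work are solid. World frame = base frame: x ahead of the robot, y to its left, z up, the work surface at z = 0. Lengths are in m, angles in rad, forces in N, time in s.
With the tool pointing down it reaches from about 0.35 to 0.8 m from the base axis. Payload 7.3 kg.
Tool frame: the origin (TCP) lies at the very end of the fingers, on their centre line; the grasp point (between the pads) lies 19 mm behind it (ctrl.pinch_z is the distance from the TCP to the grasp point, in m); z points along the fingers, y is the line along which they close (so a half turn about z gives the same grasp; the last joint's range is limited). The gripper opens to 85 mm and grips with 20 to 120 N. Pads are 22 mm wide; open, the fingers measure 114 mm over their backs; the gripper's body (76 mm by 85 mm) begins 54 mm behind the grasp point. The pads swing forward as they close: fully open they stand 13 mm farther back than shut.
Start: joints at [-1.441, 0.342, 1.524, -0, 1.275, -0.146], TCP at [0.143, -0.505, 0.231] pointing down, gripper open.
Joint ranges: [-2.53, 2.53], [-0.77, 2.02], [0.04, 2.7], [-1, 4.14], [0.28, 2.66], [-3.11, 3.11]. Speed limits (rad/s): [2.57, 2.57, 3.14, 3.14, 3.14, 3.14].

INTERFACE

Orientations are given as a unit quaternion [x, y, z, w].
In Python, from plant import read_state, viewer, job_done, ctrl gives the robot as it stands.
- The arm moves only by the tool carry_out, never from a script. Its argument "deltas" is a list of rows, each an object with "delta_pos": the shift along the tool's x, y, z in mm, a list of three; "turn": the turn, a rotation vector about the tool's x, y, z in degrees, a list of three; "gripper": the opening, from 0 (shut) to 1 (fully open). A call has 1 to 5 rows; each row shifts and turns the commanded pose from where the row before left it, along the tool's axes as they then stand; what a row does not reach is not made up. A row lasts 1/12 s, in which the tool goes at most 41.7 mm and 7.16 degrees, less where a joint would pass 70% of its speed; a pose out of reach is approached as far as the arm can. A call with a gripper value outside its range is refused whole. The fingers move at their own pace and stop on an object; the grip force is fixed at half the most. Time passes only in rows, so rows that do not move let the fingers close. It gives the time, the measured TCP pose, the force, the opening and the grip force at its end, in the units of the state.
- read_state(): the state, without advancing time (a new reading comes with each control period).
- viewer.snapshot(name): name is "scene" or "side" or "wrist"; returns a dict with "frame" (384x512x3 uint8, red, green, blue), "range_z" (384x512 float32, m along the optical axis (not along the pixel's ray), 0 where there is no reading), "vertical_fov" (degrees; the focal length in pixels is half the picture's height over the tangent of half this angle, whatever the lens; pixels are square), "cx", "cy" (the principal point, pixels), "k1" (the pictures are not rectified: a ray, as slopes to the right and down, at radius r is drawn at 1 + k1 r^2 times it, then the intrinsics apply), "R" (3x3) and "t" (3): a world point X has camera coordinates R X + t. Camera axes: x right, y down, z forward; pixel columns grow to the right and rows downward; lengths in m; the calibration is good to about 2 mm. A picture is of the moment at which its call begins.
- job_done(): hands the job in; it is judged then, once.
The state is a dict: "clock": time; "qpos": joint angles; "dq": joint speeds; "joint_efforts": joint torques, N m; "ee_pos": TCP position; "eef_rot": TCP orientation; "ft_force": force on the tool from outside, world axes, zero at the start; "ft_torque": the same for the moment, N m; "grip_width": finger opening in m; "grasp_force": force on a finger pad.
Only numpy, scipy, OpenCV 4.12 (cv2) and the standard library are available. Lean on these libraries where they do the work, as an engineer would, in place of code of your own. Each camera call takes 0.05 s, during which the arm holds its last target. There are 200 camera calls.

TASK

Load the blade cartridge into the bench slicer: set it flat on the open bed, bevelled nose towards the housing, and slide it under the overhang until the nose has met the sprung back stop inside and pressed it in by about 3 mm. Push gently and never drive the stop solid; leave the cartridge seated there, flat, let go of it, and do not disturb the other things on the worktop.

Things in the scene. Friction and masses are not known exactly. Their poses are not given: they have to be found in the camera images.
- cartridge: Loose blade cartridge, 0.22 kg: grey plate 130 (x) x 70 (y) x 12 (z) mm, steel teeth on top. Origin: centre of its underside; x to the nose, z up. Nose tip x=+65, corners rounded 6 mm, top bevelled over the last 18 mm to 6 mm thick. Black grip fin 30 (x) x 12 (y) mm at x=-30, y=0, top z=44, its foot 42 x 24 mm to z=14. Pushed by the fin its back may lift and jam: hold it down.
- slicer_base: Fixed bench slicer base: aluminium bed 230 (x) x 110 (y) mm, top at z=22, steel housing over its far part. Origin: centre of the footprint at worktop height; x: the way the cartridge slides in, its own x along it. Bed open from x=-115 to the mouth at x=25; flared guides (11 mm high, 95 mm apart at the open ends) from x=4 to 27. Housing to x=115, top z=57, cap on it to z=64.
- mouth (a point): Middle of the housing's mouth at the bed's surface (x=25, y=0, z=22 mm in the base's frame). The mouth is 15 mm high and 74 mm wide, 2 mm free on either side of the cartridge; walls inside are 74 mm apart too.
- hold_down: Cross bar in the housing, 17 mm behind the mouth, sprung downward; origin on its axis. At rest it hangs 9 mm over the bed; the cartridge's bevel must lift it 3 mm, and it then presses on the plate with about 7 N. Lifting it takes a push of up to about 20 N, sliding on beneath it a steady 8 to 16 N, varying with friction, and the plate stays where it is left.
- back_stop: Back stop inside the housing; origin at its fixed foot on the bed, x=103 mm in the base's frame. It carries a sprung steel plate that meets the nose: 8 mm travel, 4 N at first touch, 0.5 N more per mm, 8 N when solid. The last user clamped it with the free plate anywhere from 44 to 61 mm behind the mouth: unknown, unseen, to be felt. Seated: the nose holds it pressed in 1 to 5 mm (4.5 to 6.5 N).
- squeeze_bottle: Bystander: white squeeze bottle with a pointed cap, 63 mm across, 218 mm high; origin under its centre.
- spice_jar: Bystander: spice jar with a white cap, 47 mm across, 98 mm high; origin under its centre.
- kitchen_timer: Bystander: white wind-up timer with a round dial on its front, 62 x 66 x 66 mm; origin under its centre.
- peeler_1: Bystander: peeler with a yellow handle, 170 mm long; origin under its centre.
There are look-alikes about, which are no part of the job. Leave any red look-alike of the cartridge alone.

How it is judged:
By the outcome, as a careful person would: the job done as asked, in the order asked, and still so for the second after the job is handed in, with the robot touching nothing.
It also fails if it takes over 64 s, if anything falls off the work surface, if the arm or the gripper's body presses on something with over 40 N, if the wrist force passes 120 N, or if a joint passes its speed limit or range.

## Working session

There is one attempt and no reset: what is moved stays moved. The work goes in short steps, Python scripts to look and compute and a tool call to move; the robot and the scene stay as the last step left them, time stands still between calls to the robot, and variables do not carry over. Pictures are saved under pics/ and viewed, at most 10 in all, crops included, and the job is handed in when it is done.

Besides the shell and the picture viewer there is one more tool, called after "Emit:" by a JSON object that holds its "op" and its "data". carry_out: Moves the arm, as the interface text tells. Its arguments: {"type":"object","properties":{"deltas":{"type":"array","items":{"type":"object","properties":{"delta_pos":{"type":"array","items":{"type":"number"}},"turn":{"type":"array","items":{"type":"number"}},"gripper":{"type":"number"}}}}},"required":["deltas"]}

```bash
mkdir -p pics; ls
cat > h.py <<'E'
import numpy as np, cv2
from plant import read_state, viewer, job_done, ctrl
def snap(n, save=None):
    s=viewer.snapshot(n)
    if save: cv2.imwrite('pics/'+save, s['frame'][:,:,::-1])
    return s
def K(s):
    f=s['frame'].shape[0]/2/np.tan(np.radians(s['vertical_fov'])/2)
    return f
def ray(s,u,v):
    f=K(s); d=np.array([(np.asarray(u,float)-s['cx'])/f,(np.asarray(v,float)-s['cy'])/f])
    rd=np.hypot(*d); r=rd.copy() if hasattr(rd,'copy') else rd
    for _ in range(15): r=rd/(1+s['k1']*r*r)
    d=d/(1+s['k1']*r*r)
    c=np.stack([d[0],d[1],np.ones_like(d[0])],-1)
    return -s['R'].T@s['t'], c@s['R'], c
def onplane(s,u,v,z):
    o,d,_=ray(s,u,v); return o+d*((z-o[2])/d[...,2])[...,None]
def cloud(s):
    h,w=s['range_z'].shape; u,v=np.meshgrid(np.arange(w),np.arange(h))
    o,d,_=ray(s,u,v); return o+d*s['range_z'][...,None]
E
python3 - <<'E'
from h import *
st=read_state(); print(st)
a=snap('scene');b=snap('side')
np.save('a.npy',a,allow_pickle=True);np.save('b.npy',b,allow_pickle=True)
cv2.imwrite('pics/s1.png',a['frame'][:,:,::-1]);cv2.imwrite('pics/s2.png',b['frame'][:,:,::-1])
for s in(a,b): print(-s['R'].T@s['t'],s['R'][2],s['k1'],s['vertical_fov'])
print(ctrl.pinch_z)
E
```

```text
pics
{'clock': 0.0, 'qpos': array([-1.44101107e+00,  3.42743946e-01,  1.52502060e+00,  2.30760654e-05,
        1.27537477e+00, -1.46000766e-01]), 'dq': array([ 0.00037272, -0.00141269, -0.00047576, -0.00079901, -0.00148842,
        0.00010781]), 'joint_efforts': array([-3.53750394e-06, -4.33673859e+01, -2.46011066e+01, -1.79483177e-04,
        7.87574798e-03,  2.07617961e-05]), 'ee_pos': array([ 0.14293552, -0.50475862,  0.23061368]), 'eef_rot': array([ 9.90507980e-01,  1.37453055e-01,  1.73051668e-05, -7.73218761e-04]), 'ft_force': array([-0.15613355,  0.56665103, -0.86847017]), 'ft_torque': array([ 0.01676644, -0.01532526, -0.00882291]), 'grasp_force': 0.0, 'grip_width': 0.08530384998119381}
[0.18030384 0.8671246  0.60907114] [ 0.39905219 -0.71648503 -0.57219451] 0.035073120813543184 50.14626459055383
[0.34908239 1.0473221  0.41234025] [ 0.24844214 -0.90593522 -0.34286716] -0.09652042072003457 54.39827292988204
0.0187
```

View pics/s1.png

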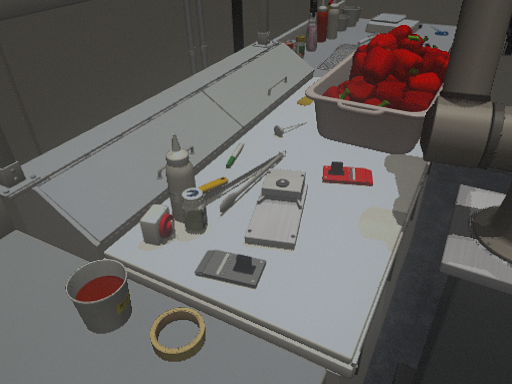

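View pics/s2.png

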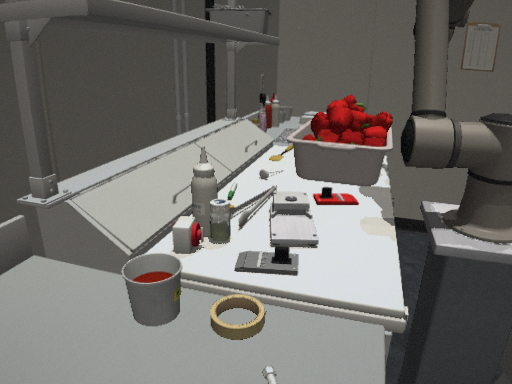

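The scene view shows the grey cartridge at about (231,267), with its fin at (243,264) on the right, so the nose points left. The slicer's open bed is near (275,222) and its housing is at (285,185), away from the camera. The jar is at (193,210), the bottle at (180,185), the timer at (157,225) and the red look-alike at (347,175). The side view agrees. Next I'll measure from the depth data.

Run:
```python
from h import *
a=np.load('a.npy',allow_pickle=True).item();b=np.load('b.npy',allow_pickle=True).item()
def rect(P):
    r=cv2.minAreaRect((P[:,:2]*1000).astype(np.float32)); return np.round(r[0],1),np.round(r[1],1),round(r[2],2)
for n,s,(cb,bb) in(('scene',a,((190,240,275,292),(240,160,315,250))),('side',b,((225,235,305,280),(262,180,325,250)))):
    C=cloud(s); print(n)
    for nm,(x0,y0,x1,y1),bands in(('cart',cb,((.008,.02),(.034,.05),(.009,.05))),('base',bb,((.018,.026),(.05,.068),(.018,.07),(.03,.037)))):
        Q=C[y0:y1,x0:x1].reshape(-1,3)
        for lo,hi in bands:
            m=((Q[:,2]>lo)&(Q[:,2]<hi)).reshape(y1-y0,x1-x0).astype(np.uint8)
            k,l,stt,_=cv2.connectedComponentsWithStats(m)
            if k<2: continue
            i=1+np.argmax(stt[1:,4]); P=Q[(l==i).ravel()]
            print(nm,lo,hi,len(P),rect(P),'med z',np.median(P[:,2]).round(4),'mean',P.mean(0).round(4))
C=cloud(a)
for nm,(u,v) in dict(bottle=(180,185),jar=(193,210),timer=(157,225),red=(337,170)).items(): print(nm,C[v,u].round(3))
```

```text
scene
cart 0.008 0.02 1437 (array([518.3, 375.3]), array([128.7,  72.8]), 9.44) med z 0.0127 mean [0.5156 0.3808 0.0127]
cart 0.034 0.05 114 (array([489.7, 370.9]), array([30.6, 13. ]), 15.86) med z 0.0431 mean [0.4882 0.3723 0.0416]
cart 0.009 0.05 1572 (array([517.9, 375.2]), array([127.3,  72.8]), 9.44) med z 0.0131 mean [0.5117 0.3793 0.0156]
base 0.018 0.026 2176 (array([509.6, 171.8]), array([110.3, 232.2]), 15.68) med z 0.0225 mean [0.496  0.2096 0.0224]
base 0.05 0.068 870 (array([528.1, 103.6]), array([93.9, 93.8]), 15.86) med z 0.0574 mean [0.5255 0.1096 0.0573]
base 0.018 0.07 3324 (array([509.5, 171.1]), array([110.2, 233.6]), 15.52) med z 0.0232 mean [0.5053 0.1779 0.033 ]
base 0.03 0.037 32 (array([557.5, 164.4]), array([35.5,  6.2]), 79.75) med z 0.0324 mean [0.5576 0.1669 0.0327]
side
cart 0.008 0.02 967 (array([517.7, 376.7]), array([124.7,  72.5]), 10.08) med z 0.012 mean [0.5162 0.3829 0.012 ]
cart 0.034 0.05 94 (array([489.2, 372.5]), array([29.3, 14. ]), 6.35) med z 0.0413 mean [0.4895 0.3742 0.0405]
cart 0.009 0.05 1097 (array([516.5, 376.2]), array([121.4,  72.6]), 10.73) med z 0.0122 mean [0.5112 0.3809 0.0156]
base 0.018 0.026 1310 (array([509.9, 171.3]), array([109.7, 233.7]), 15.71) med z 0.0224 mean [0.5007 0.2098 0.0223]
base 0.05 0.068 484 (array([528.4, 104.6]), array([94.2, 94. ]), 15.69) med z 0.0574 mean [0.5266 0.1142 0.0572]
base 0.018 0.07 2082 (array([539.7,  97.1]), array([125.2, 398.9]), 20.6) med z 0.023 mean [0.5117 0.1744 0.0323]
base 0.03 0.037 25 (array([469.5, 143.5]), array([ 7.6, 28. ]), 37.68) med z 0.033 mean [0.4716 0.1422 0.0329]
bottle [0.689 0.295 0.109]
jar [0.644 0.318 0.072]
timer [0.695 0.38  0.057]
red [ 0.442 -0.048  0.024]
```

Run:
```python
from h import *
a=np.load('a.npy',allow_pickle=True).item();b=np.load('b.npy',allow_pickle=True).item()
P=np.vstack([cloud(s).reshape(-1,3)[s['range_z'].ravel()>0] for s in(a,b)])
xs=np.arange(-.1,1.0,.1);ys=np.arange(-.7,.6,.1)
print('y\\x',xs.round(2))
for y in ys[::-1]:
    print(round(y,1),[int(1000*np.percentile(q,98)) if len(q:=P[(P[:,0]>=x)&(P[:,0]<x+.1)&(P[:,1]>=y)&(P[:,1]<y+.1)&(P[:,2]<1)][:,2])>3 else None for x in xs])
w=snap('wrist','w0.png'); print(-w['R'].T@w['t'],w['R'],w['k1'],w['vertical_fov'])
```

```text
y\x [-0.1  0.   0.1  0.2  0.3  0.4  0.5  0.6  0.7  0.8  0.9]
0.5 [None, None, None, -22, -22, 1, 1, 69, 496, 502, 505]
0.4 [None, None, None, 2, 2, 8, 13, 2, 504, 95, 478]
0.3 [-177, None, None, 3, 2, 43, 17, 98, 504, 101, 489]
0.2 [-146, None, None, 2, 2, 24, 24, 178, 505, 100, 489]
0.1 [0, 1, 2, 2, 2, 57, 62, 33, 507, 489, 489]
-0.0 [229, 297, 396, 400, 2, 57, 59, 24, 505, 102, 489]
-0.1 [306, 306, 561, 570, 14, 44, 2, 22, 504, 158, 490]
-0.2 [None, 1, 1, 149, 153, 153, 151, 33, 502, 100, 489]
-0.3 [None, 609, 605, 151, 140, 150, 159, 154, 502, 99, 488]
-0.4 [None, 587, 558, 173, 213, 251, 166, 153, 505, 101, 490]
-0.5 [None, 549, 322, 233, 234, 266, 229, 153, 502, 490, 490]
-0.6 [None, -917, -916, 528, 254, 283, 204, 153, 606, 611, 612]
-0.7 [-920, -916, -914, 21, 238, None, 153, 152, 508, 596, 652]
[ 0.21373229 -0.48474734  0.37201751] [[ 2.72483262e-01 -9.62160503e-01 -1.95044863e-04]
 [-9.21768564e-01 -2.61102398e-01  2.86650051e-01]
 [-2.75854284e-01 -7.79275548e-02 -9.58035339e-01]] -0.03385319702742195 63.055416409431466
```

```bash
cat >> h.py <<'E'
def cur():
    st=read_state(); from scipy.spatial.transform import Rotation as R
    M=R.from_quat(st['eef_rot']).as_matrix(); return st['ee_pos']*1000, np.degrees(np.arctan2(M[1,0],M[0,0])), M
def plan(wps, polar=False):
    """wps: list of (target mm xyz, yaw deg, rows). prints rows [dx,dy,dz],turnz in tool frame (tool down)"""
    p,psi,M=cur(); p=p.copy(); out=[]
    for tgt,ty,n in wps:
        tgt=np.array(tgt,float); s0=p.copy(); y0=psi
        for i in range(1,n+1):
            f=i/n
            if polar:
                r0,t0=np.hypot(*s0[:2]),np.arctan2(s0[1],s0[0]); r1,t1=np.hypot(*tgt[:2]),np.arctan2(tgt[1],tgt[0])
                r,t=r0+f*(r1-r0),t0+f*(t1-t0); g=np.array([r*np.cos(t),r*np.sin(t),s0[2]+f*(tgt[2]-s0[2])])
            else: g=s0+f*(tgt-s0)
            c,s=np.cos(np.radians(psi)),np.sin(np.radians(psi)); d=g-p
            dl=np.round([c*d[0]+s*d[1], s*d[0]-c*d[1], -d[2]],1); dps=round(y0+f*(ty-y0)-psi,1)
            p=p+np.array([c*dl[0]+s*dl[1], s*dl[0]-c*dl[1], -dl[2]]); psi+=dps
            out.append((dl.tolist(),-dps))
    for k in range(0,len(out),5): print(out[k:k+5])
    return out
E
python3 - <<'E'
from h import *
p,psi,M=cur(); print(p,psi,M.round(3))
th=lambda d,r,z:(r*np.cos(np.radians(d)),r*np.sin(np.radians(d)),z)
plan([(th(-74.2,505,360),15.8,4),(th(-10,480,350),110,15),(th(37.2,614.5,130),189.7,12)],True)
E
```

```text
[ 142.96197422 -504.8661147   230.79405204] 15.801522333140133 [[ 0.962  0.272 -0.   ]
 [ 0.272 -0.962  0.001]
 [ 0.    -0.001 -1.   ]]
[([-0.0, -4.9, -32.3], np.float64(0.0)), ([-0.0, -5.0, -32.3], np.float64(0.0)), ([-0.1, -4.9, -32.3], np.float64(0.0)), ([0.0, -4.9, -32.3], np.float64(0.0)), ([37.6, -3.1, 0.7], np.float64(-6.3))]
[([37.5, -1.7, 0.6], np.float64(-6.3)), ([37.4, -0.4, 0.7], np.float64(-6.2)), ([37.3, 0.8, 0.7], np.float64(-6.3)), ([37.2, 2.1, 0.6], np.float64(-6.3)), ([36.9, 3.4, 0.7], np.float64(-6.3))]
[([36.6, 4.7, 0.7], np.float64(-6.3)), ([36.4, 6.0, 0.6], np.float64(-6.2)), ([36.0, 7.1, 0.7], np.float64(-6.3)), ([35.6, 8.4, 0.7], np.float64(-6.3)), ([35.1, 9.5, 0.6], np.float64(-6.3))]
[([34.7, 10.8, 0.7], np.float64(-6.3)), ([34.2, 12.0, 0.7], np.float64(-6.2)), ([33.6, 13.0, 0.6], np.float64(-6.3)), ([33.1, 14.2, 0.7], np.float64(-6.3)), ([24.2, 25.5, 18.3], np.float64(-6.6))]
[([23.6, 27.1, 18.4], np.float64(-6.7)), ([22.9, 28.5, 18.3], np.float64(-6.6)), ([22.1, 30.1, 18.3], np.float64(-6.7)), ([21.3, 31.6, 18.4], np.float64(-6.6)), ([20.4, 33.0, 18.3], np.float64(-6.6))]
[([19.4, 34.5, 18.3], np.float64(-6.7)), ([18.2, 36.0, 18.4], np.float64(-6.6)), ([17.0, 37.3, 18.3], np.float64(-6.7)), ([15.7, 38.7, 18.3], np.float64(-6.6)), ([14.3, 40.1, 18.4], np.float64(-6.7))]
[([12.7, 41.3, 18.3], np.float64(-6.6))]
```

Emit:
{"op": "carry_out", "data": {"deltas": [{"delta_pos": [0, -5, -32], "turn": [0, 0, 0], "gripper": 1}, {"delta_pos": [0, -5, -32], "turn": [0, 0, 0], "gripper": 1}, {"delta_pos": [0, -5, -32], "turn": [0, 0, 0], "gripper": 1}, {"delta_pos": [0, -5, -32], "turn": [0, 0, 0], "gripper": 1}, {"delta_pos": [37.5, -3, 0.7], "turn": [0, 0, -6.3], "gripper": 1}]}}

```text
clock: 0.57
ee_pos: [0.1693, -0.4758, 0.3648]
eef_rot: [0.982, 0.188, -0.001, 0.006]
ft_force: [1.1, -0.4, 1.5]
grip_width: 0.0856
grasp_force: 0.0
```

Emit:
{"op": "carry_out", "data": {"deltas": [{"delta_pos": [37.5, -1.7, 0.7], "turn": [0, 0, -6.3], "gripper": 1}, {"delta_pos": [37.4, -0.4, 0.7], "turn": [0, 0, -6.3], "gripper": 1}, {"delta_pos": [37.3, 0.8, 0.7], "turn": [0, 0, -6.3], "gripper": 1}, {"delta_pos": [37.2, 2, 0.7], "turn": [0, 0, -6.3], "gripper": 1}, {"delta_pos": [37, 3.4, 0.7], "turn": [0, 0, -6.3], "gripper": 1}]}}

```text
clock: 0.98
ee_pos: [0.329, -0.3695, 0.3546]
eef_rot: [0.891, 0.453, -0.0, -0.0]
ft_force: [0.4, -0.2, -0.1]
grip_width: 0.0855
grasp_force: 0.0
```

Emit:
{"op": "carry_out", "data": {"deltas": [{"delta_pos": [36.6, 4.7, 0.7], "turn": [0, 0, -6.3], "gripper": 1}, {"delta_pos": [36.4, 6, 0.7], "turn": [0, 0, -6.3], "gripper": 1}, {"delta_pos": [36, 7, 0.7], "turn": [0, 0, -6.3], "gripper": 1}, {"delta_pos": [35.6, 8.4, 0.7], "turn": [0, 0, -6.3], "gripper": 1}, {"delta_pos": [35, 9.5, 0.7], "turn": [0, 0, -6.3], "gripper": 1}]}}

```text
clock: 1.4
ee_pos: [0.4333, -0.2198, 0.3511]
eef_rot: [0.735, 0.678, -0.0, -0.0]
ft_force: [1.2, -0.0, -0.8]
grip_width: 0.0852
grasp_force: 0.0
```

Emit:
{"op": "carry_out", "data": {"deltas": [{"delta_pos": [34.7, 10.8, 0.7], "turn": [0, 0, -6.3], "gripper": 1}, {"delta_pos": [34.2, 12, 0.7], "turn": [0, 0, -6.3], "gripper": 1}, {"delta_pos": [33.6, 13, 0.7], "turn": [0, 0, -6.3], "gripper": 1}, {"delta_pos": [33, 14.2, 0.7], "turn": [0, 0, -6.3], "gripper": 1}, {"delta_pos": [24.2, 25.5, 10], "turn": [0, 0, -6.6], "gripper": 1}]}}

```text
clock: 1.82
ee_pos: [0.4868, -0.0492, 0.3403]
eef_rot: [0.521, 0.854, 0.0, 0.001]
ft_force: [1.2, -0.9, 0.1]
grip_width: 0.0855
grasp_force: 0.0
```

Emit:
{"op": "carry_out", "data": {"deltas": [{"delta_pos": [23.6, 27, 18], "turn": [0, 0, -6.6], "gripper": 1}, {"delta_pos": [22.9, 28.5, 18], "turn": [0, 0, -6.6], "gripper": 1}, {"delta_pos": [22, 30, 18], "turn": [0, 0, -6.6], "gripper": 1}, {"delta_pos": [21.3, 31.6, 18], "turn": [0, 0, -6.6], "gripper": 1}, {"delta_pos": [20.4, 33, 18], "turn": [0, 0, -6.6], "gripper": 1}]}}

```text
clock: 2.23
ee_pos: [0.5298, 0.1296, 0.2481]
eef_rot: [0.257, 0.966, -0.0, -0.0]
ft_force: [0.9, -0.4, -0.2]
grip_width: 0.0852
grasp_force: 0.0
```

Emit:
{"op": "carry_out", "data": {"deltas": [{"delta_pos": [19.4, 34.5, 18], "turn": [0, 0, -6.6], "gripper": 1}, {"delta_pos": [18.2, 35, 18], "turn": [0, 0, -6.6], "gripper": 1}, {"delta_pos": [17, 36, 18], "turn": [0, 0, -6.6], "gripper": 1}, {"delta_pos": [0, 0, 0], "turn": [0, 0, -6.6], "gripper": 1}, {"delta_pos": [0, 0, 0], "turn": [0, 0, -6.6], "gripper": 1}]}}

```text
clock: 2.65
ee_pos: [0.5204, 0.2433, 0.1957]
eef_rot: [-0.03, 1.0, -0.0, -0.002]
ft_force: [0.4, -1.0, 0.2]
grip_width: 0.0853
grasp_force: 0.0
```

Run:
```python
from h import *
p,psi,M=cur(); print(p,psi,M.round(3),read_state()['qpos'].round(2))
w=snap('wrist','w1.png'); np.save('w1.npy',w,allow_pickle=True)
C=cloud(w); m=((C[...,2]>.036)&(C[...,2]<.055)&(abs(C[...,0]-.49)<.05)&(abs(C[...,1]-.372)<.05))
P=C[m]; print(len(P)); 
if len(P)>3:r=cv2.minAreaRect((P[:,:2]*1000).astype(np.float32)); print(r,P.mean(0))
plan([((489.5,371.5,p[2]),189.7,3),((489.5,371.5,17),189.7,5)])
```

```text
[520.39539582 243.30872976 195.70749833] -176.53666242381348 [[-0.998 -0.06  -0.004]
 [-0.06   0.998 -0.001]
 [ 0.004 -0.001 -1.   ]] [ 0.3   0.46  1.44  0.    1.25 -1.33]
378
((491.7537536621094, 370.2748718261719), (29.325159072875977, 11.179407119750977), 11.005241394042969) [0.49097973 0.36914013 0.04164213]
[([7.7, 43.6, 0.2], np.float64(-122.0)), ([-41.1, -16.7, 0.3], np.float64(-122.0)), ([35.8, -26.0, 0.2], np.float64(-121.9)), ([0.0, 0.0, 35.8], np.float64(-0.0)), ([0.0, 0.0, 35.7], np.float64(-0.0))]
[([0.0, 0.0, 35.8], np.float64(-0.0)), ([0.0, 0.0, 35.7], np.float64(-0.0)), ([0.0, 0.0, 35.8], np.float64(-0.0))]
```

View pics/w1.png

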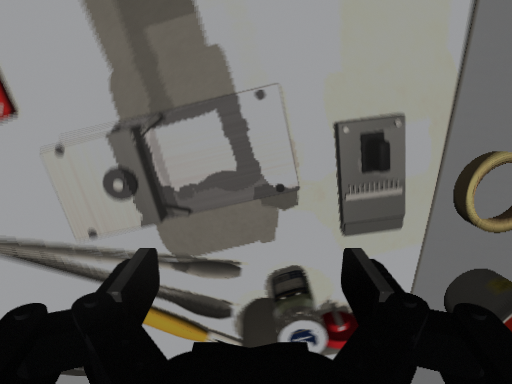

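The wrist view shows the bed at (215,155) with its mouth near (150,165), and the cartridge at (372,175) with its fin at (375,150) and its nose at the bottom. I'll measure both from here.

Run:
```python
from h import *
w=np.load('w1.npy',allow_pickle=True).item(); C=cloud(w)
def reg(box,lo,hi):
    x0,y0,x1,y1=box; Q=C[y0:y1,x0:x1]; m=((Q[...,2]>lo)&(Q[...,2]<hi)).astype(np.uint8)
    k,l,s,_=cv2.connectedComponentsWithStats(m); i=1+np.argmax(s[1:,4]); P=Q[l==i]
    r=cv2.minAreaRect((P[:,:2]*1000).astype(np.float32)); print(box,lo,hi,len(P),np.round(r[0],1),np.round(r[1],1),round(r[2],2),np.median(P[:,2]).round(4))
reg((325,100,420,245),.007,.05);reg((325,100,420,245),.01,.02);reg((350,120,400,190),.034,.05)
reg((30,70,310,250),.015,.07);reg((30,70,310,250),.048,.07);reg((30,70,310,250),.017,.026)
plan([((490.7,371,100),-170.2,4),((490.7,371,17),-170.2,4)])
```

```text
(325, 100, 420, 245) 0.007 0.05 7073 [518.8 375.6] [125.1  70.6] 10.26 0.0107
(325, 100, 420, 245) 0.01 0.02 4912 [514.8 374.5] [116.4  69.9] 10.41 0.0109
(350, 120, 400, 190) 0.034 0.05 406 [491.7 370.2] [29.4 11.2] 10.73 0.042
(30, 70, 310, 250) 0.015 0.07 25469 [511.9 171.1] [109.8 229.8] 15.59 0.0214
(30, 70, 310, 250) 0.048 0.07 9304 [530.7 104.3] [94.1 91. ] 15.6 0.0559
(30, 70, 310, 250) 0.017 0.026 15302 [511.8 171.5] [109.8 229.1] 15.59 0.0207
[([5.5, 32.6, 24.1], np.float64(-1.5)), ([4.6, 32.7, 24.1], np.float64(-1.5)), ([3.7, 32.8, 24.1], np.float64(-1.5)), ([2.9, 32.9, 24.2], np.float64(-1.5)), ([0.0, 0.0, 20.7], np.float64(-0.0))]
[([0.0, 0.0, 20.8], np.float64(-0.0)), ([0.0, 0.0, 20.7], np.float64(-0.0)), ([0.0, 0.0, 20.8], np.float64(-0.0))]
```

Emit:
{"op": "carry_out", "data": {"deltas": [{"delta_pos": [5.5, 32.6, 24], "turn": [0, 0, -1.7], "gripper": 1}, {"delta_pos": [4.6, 32.7, 24], "turn": [0, 0, -1.7], "gripper": 1}, {"delta_pos": [3.7, 32.8, 24], "turn": [0, 0, -1.7], "gripper": 1}, {"delta_pos": [2.9, 32.9, 24], "turn": [0, 0, -1.6], "gripper": 1}, {"delta_pos": [0, 0, 0], "turn": [0, 0, 0], "gripper": 0.6}]}}

```text
clock: 3.12
ee_pos: [0.4887, 0.3732, 0.0963]
eef_rot: [-0.085, 0.996, -0.001, -0.004]
ft_force: [-1.4, -1.3, -0.8]
grip_width: 0.0755
grasp_force: 0.0
```

Run:
```python
from h import *
p,psi,M=cur(); print(p,psi,read_state()['grip_width'],read_state()['qpos'].round(2), M.round(3)[2])
w=snap('wrist'); C=cloud(w)
m=((C[...,2]>.035)&(C[...,2]<.055)&(abs(C[...,0]-.49)<.03)&(abs(C[...,1]-.372)<.02))
P=C[m]; print(len(P)); r=cv2.minAreaRect((P[:,:2]*1000).astype(np.float32)); print(r)
plan([((490.7,371,17),-169.8,5)])
```

```text
[488.71666032 373.212451    96.2904697 ] -170.27790513527725 0.07552983572646274 [ 0.53  0.63  1.43  0.    1.09 -1.21] [ 0.008 -0.001 -1.   ]
760
((491.06781005859375, 370.66351318359375), (30.017690658569336, 11.676334381103516), 9.438307762145996)
[([-0.1, -0.1, 16.3], np.float64(-0.1)), ([-0.0, -0.1, 16.2], np.float64(-0.1)), ([-0.1, -0.1, 16.3], np.float64(-0.1)), ([-0.0, -0.1, 16.3], np.float64(-0.1)), ([-0.1, -0.1, 16.3], np.float64(-0.1))]
```

Emit:
{"op": "carry_out", "data": {"deltas": [{"delta_pos": [0, 0, 17], "turn": [0, 0, 0], "gripper": 0.5}, {"delta_pos": [0, 0, 17], "turn": [0, 0, 0], "gripper": 0.5}, {"delta_pos": [0, 0, 17], "turn": [0, 0, 0], "gripper": 0.5}, {"delta_pos": [0, 0, 17], "turn": [0, 0, 0], "gripper": 0.5}, {"delta_pos": [0, 0, 10], "turn": [0, 0, 0], "gripper": 0.5}]}}

```text
clock: 3.58
ee_pos: [0.4932, 0.3686, 0.0228]
eef_rot: [-0.082, 0.997, -0.0, -0.0]
ft_force: [0.3, -0.2, 0.2]
grip_width: 0.0426
grasp_force: 0.0
```

Emit:
{"op": "carry_out", "data": {"deltas": [{"delta_pos": [0, 0, 0], "turn": [0, 0, 0], "gripper": 0.5}, {"delta_pos": [0, 0, 0], "turn": [0, 0, 0], "gripper": 0.5}]}}

```text
clock: 3.75
ee_pos: [0.4935, 0.3694, 0.0241]
eef_rot: [-0.083, 0.997, -0.0, 0.0]
ft_force: [-0.3, 1.2, 1.0]
grip_width: 0.0426
grasp_force: 0.0
```

Run:
```python
from h import *
p,psi,M=cur(); print(p,psi,M.round(4)[2])
```

```text
[493.47309436 369.42971745  24.12461648] -170.4997823933358 [-1.e-04 -2.e-04 -1.e+00]
```

Emit:
{"op": "carry_out", "data": {"deltas": [{"delta_pos": [2.2, 1.7, 3], "turn": [0, 0, -0.5], "gripper": 0.5}, {"delta_pos": [0, 0, 4], "turn": [0, 0, 0], "gripper": 0.3}, {"delta_pos": [0, 0, 0], "turn": [0, 0, 0], "gripper": 0}, {"delta_pos": [0, 0, 0], "turn": [0, 0, 0], "gripper": 0}, {"delta_pos": [0, 0, 0], "turn": [0, 0, 0], "gripper": 0}]}}

```text
clock: 4.17
ee_pos: [0.4905, 0.3714, 0.0171]
eef_rot: [-0.088, 0.996, 0.0, 0.0]
ft_force: [-0.1, 0.6, 0.7]
grip_width: 0.0111
grasp_force: 60.4
```

Emit:
{"op": "carry_out", "data": {"deltas": [{"delta_pos": [0, 0, 0], "turn": [0, 0, 0], "gripper": 0}, {"delta_pos": [0, 0, 0], "turn": [0, 0, 0], "gripper": 0}, {"delta_pos": [0, 0, 0], "turn": [0, 0, 0], "gripper": 0}]}}

```text
clock: 4.42
ee_pos: [0.4905, 0.3714, 0.0171]
eef_rot: [-0.088, 0.996, 0.0, 0.0]
ft_force: [-2.6, -0.5, 4.1]
grip_width: 0.0111
grasp_force: 60.5
```

Run:
```python
from h import *
p,psi,M=cur(); print(p,psi,M.round(4)[2],read_state()['ft_force'],read_state()['ft_torque'])
```

```text
[490.5333907  371.42544374  17.08335772] -169.8931355944104 [-4.e-04  1.e-04 -1.e+00] [-2.63057944 -0.53491069  4.13884917] [-0.01051084  0.2224371  -0.0016972 ]
```

Run:
```python
from h import *
plan([((455,365,110),-169.9,5),((470,262.5,110),-254.35,15),((485.1,262.5,85),-254.35,3)])
```

```text
[([7.2, -0.0, -18.6], np.float64(0.0)), ([7.2, -0.0, -18.6], np.float64(0.0)), ([7.3, -0.1, -18.5], np.float64(0.0)), ([7.2, 0.0, -18.6], np.float64(0.0)), ([7.2, 0.0, -18.6], np.float64(0.0))]
[([0.2, -6.9, -0.0], np.float64(5.6)), ([-0.4, -6.9, -0.0], np.float64(5.7)), ([-1.2, -6.8, -0.0], np.float64(5.6)), ([-1.8, -6.7, -0.0], np.float64(5.6)), ([-2.4, -6.4, -0.0], np.float64(5.7))]
[([-3.1, -6.2, -0.0], np.float64(5.6)), ([-3.7, -5.9, -0.0], np.float64(5.6)), ([-4.2, -5.4, -0.0], np.float64(5.6)), ([-4.7, -5.1, -0.0], np.float64(5.7)), ([-5.2, -4.5, -0.0], np.float64(5.6))]
[([-5.6, -4.0, -0.0], np.float64(5.6)), ([-6.0, -3.5, -0.0], np.float64(5.7)), ([-6.3, -2.8, -0.0], np.float64(5.6)), ([-6.6, -2.2, -0.0], np.float64(5.6)), ([-6.7, -1.5, -0.0], np.float64(5.7))]
[([-1.4, 4.8, 8.3], np.float64(-0.0)), ([-1.3, 4.9, 8.4], np.float64(-0.0)), ([-1.4, 4.8, 8.3], np.float64(-0.0))]
```

Emit:
{"op": "carry_out", "data": {"deltas": [{"delta_pos": [0, 0, -10], "turn": [0, 0, 0], "gripper": 0}, {"delta_pos": [9, 0, -20], "turn": [0, 0, 0], "gripper": 0}, {"delta_pos": [9, 0, -20], "turn": [0, 0, 0], "gripper": 0}, {"delta_pos": [9, 0, -22], "turn": [0, 0, 0], "gripper": 0}, {"delta_pos": [9, 0, -21], "turn": [0, 0, 0], "gripper": 0}]}}

```text
clock: 4.83
ee_pos: [0.4544, 0.3646, 0.1107]
eef_rot: [-0.088, 0.996, -0.0, -0.0]
ft_force: [0.1, -0.7, -1.8]
grip_width: 0.0108
grasp_force: 59.6
```

Emit:
{"op": "carry_out", "data": {"deltas": [{"delta_pos": [0.2, -6.9, 0], "turn": [0, 0, 5.6], "gripper": 0}, {"delta_pos": [-0.4, -6.9, 0], "turn": [0, 0, 5.6], "gripper": 0}, {"delta_pos": [-1.2, -6.8, 0], "turn": [0, 0, 5.6], "gripper": 0}, {"delta_pos": [-1.8, -6.7, 0], "turn": [0, 0, 5.6], "gripper": 0}, {"delta_pos": [-2.4, -6.4, 0], "turn": [0, 0, 5.7], "gripper": 0}]}}

```text
clock: 5.25
ee_pos: [0.4599, 0.3303, 0.11]
eef_rot: [0.159, 0.987, -0.0, -0.0]
ft_force: [0.2, 0.2, -2.3]
grip_width: 0.0111
grasp_force: 59.7
```

Emit:
{"op": "carry_out", "data": {"deltas": [{"delta_pos": [-3, -6.2, 0], "turn": [0, 0, 5.6], "gripper": 0}, {"delta_pos": [-3.7, -5.9, 0], "turn": [0, 0, 5.6], "gripper": 0}, {"delta_pos": [-4.2, -5.4, 0], "turn": [0, 0, 5.6], "gripper": 0}, {"delta_pos": [-4.7, -5, 0], "turn": [0, 0, 5.7], "gripper": 0}, {"delta_pos": [-5.2, -4.5, 0], "turn": [0, 0, 5.6], "gripper": 0}]}}

```text
clock: 5.67
ee_pos: [0.4649, 0.2963, 0.1099]
eef_rot: [0.394, 0.919, -0.0, -0.0]
ft_force: [0.2, -0.0, -2.7]
grip_width: 0.0107
grasp_force: 59.7
```

Emit:
{"op": "carry_out", "data": {"deltas": [{"delta_pos": [-5.6, -4, 0], "turn": [0, 0, 5.7], "gripper": 0}, {"delta_pos": [-6, -3.5, 0], "turn": [0, 0, 5.7], "gripper": 0}, {"delta_pos": [-6.3, -2.8, 0], "turn": [0, 0, 5.6], "gripper": 0}, {"delta_pos": [-6.6, -2.2, 0], "turn": [0, 0, 5.7], "gripper": 0}, {"delta_pos": [-6.7, -1.5, 0], "turn": [0, 0, 5.7], "gripper": 0}]}}

```text
clock: 6.08
ee_pos: [0.4701, 0.2621, 0.11]
eef_rot: [0.607, 0.794, -0.0, 0.0]
ft_force: [1.1, 0.2, -1.7]
grip_width: 0.0111
grasp_force: 59.7
```

Emit:
{"op": "carry_out", "data": {"deltas": [{"delta_pos": [0, 5, 5], "turn": [0, 0, 0], "gripper": 0}, {"delta_pos": [0, 0, 0], "turn": [0, 0, 0], "gripper": 0}, {"delta_pos": [0, 0, 0], "turn": [0, 0, 0], "gripper": 0}, {"delta_pos": [0, 0, 0], "turn": [0, 0, 0], "gripper": 0}]}}

```text
clock: 6.42
ee_pos: [0.4748, 0.2642, 0.1045]
eef_rot: [0.604, 0.797, -0.0, -0.0]
ft_force: [-0.2, -0.3, -2.3]
grip_width: 0.011
grasp_force: 59.7
```

Run:
```python
from h import *
p,psi,M=cur(); print(p,psi,M.round(4)[2],read_state()['ft_force'],read_state()['ft_torque'],read_state()['qpos'].round(2))
w=snap('wrist','w2.png'); a=snap('scene','s3.png'); np.save('w2.npy',w,allow_pickle=True); np.save('a2.npy',a,allow_pickle=True)
```

```text
[474.82430153 264.23293103 104.54480487] 105.62793207217081 [-0.e+00 -4.e-04 -1.e+00] [-0.16695575 -0.25389971 -2.33279434] [0.07344557 0.05319287 0.01978061] [0.37 0.51 1.64 0.   0.99 0.09]
```

View pics/w2.png

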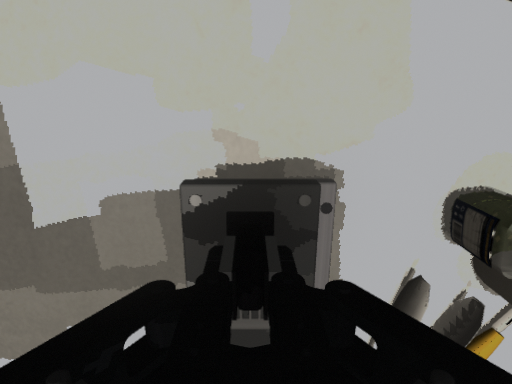

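View pics/s3.png

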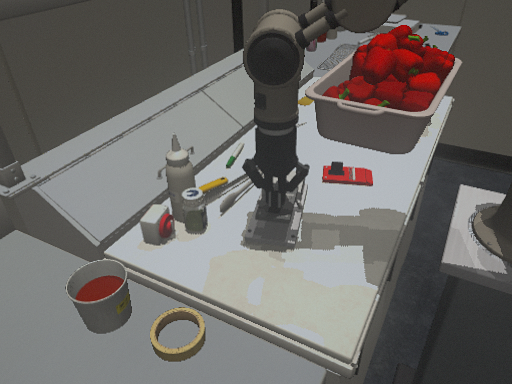

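The wrist view shows the held plate's tail at cols 182-320, rows 180-285, with a sliver of the bed on its right at cols 322-335. The scene view shows the cartridge held flat just above the bed. Next I'll measure the in-hand offset.

Run:
```python
from h import *
w=np.load('w2.npy',allow_pickle=True).item(); C=cloud(w)*1000
p,psi,M=cur()
T=(C-p)@M   # tool frame
Q=T[170:300,160:350]; z=C[170:300,160:350,2]
m=(z>90)&(z<106)
P=Q[m]; print(len(P),np.median(z[m]))
print('tool x range',np.percentile(P[:,0],[.5,99.5]).round(1),'y',np.percentile(P[:,1],[.5,99.5]).round(1))
for r in (190,210,230,260): 
    q=T[r,160:350][(C[r,160:350,2]>88)&(C[r,160:350,2]<107)]; print(r,q[:,0].mean().round(1),q[:,1].min().round(1),q[:,1].max().round(1))
m=(z>17)&(z<27); B=C[170:300,160:350][m]; print(len(B))
u=np.array([np.cos(np.radians(-74.35)),np.sin(np.radians(-74.35))]); v=np.array([-u[1],u[0]])
for c in ((509.7,171.5),(510.5,172)):
    d=B[:,:2]-c; print('bed in base frame x',np.percentile(d@u,[1,99]).round(1),'y',np.percentile(d@v,[1,99]).round(1))
    d=p[:2]-c; print('tcp base',(d@u).round(1),(d@v).round(1))
```

```text
9821 98.23972480697194
tool x range [-21.   34.6] y [-34.  35.]
190 31.2 -34.4 35.2
210 20.8 -33.6 34.8
230 10.3 -34.1 34.9
260 -7.1 -33.8 34.9
1598
bed in base frame x [-114.1  -24.8] y [44.7 56.7]
tcp base -98.7 -8.6
bed in base frame x [-113.8  -24.5] y [43.8 55.8]
tcp base -98.5 -9.5
```

Emit:
{"op": "carry_out", "data": {"deltas": [{"delta_pos": [-1, 3, 14], "turn": [0, 0, 0], "gripper": 0}, {"delta_pos": [-1, 3, 14], "turn": [0, 0, 0], "gripper": 0}, {"delta_pos": [-1, 3.2, 14], "turn": [0, 0, 0], "gripper": 0}, {"delta_pos": [0, 0, 14], "turn": [0, 0, 0], "gripper": 0}, {"delta_pos": [0, 0, 6], "turn": [0, 0, 0], "gripper": 0}]}}

```text
clock: 6.93
ee_pos: [0.4838, 0.2634, 0.0411]
eef_rot: [0.605, 0.796, -0.001, -0.001]
ft_force: [-0.1, 0.2, -3.0]
grip_width: 0.0112
grasp_force: 59.6
```

Emit:
{"op": "carry_out", "data": {"deltas": [{"delta_pos": [0, 0, 2], "turn": [0, 0, 0], "gripper": 0}, {"delta_pos": [0, 0, 0], "turn": [0, 0, 0], "gripper": 0}, {"delta_pos": [0, 0, 0], "turn": [0, 0, 0], "gripper": 0}]}}

```text
clock: 7.18
ee_pos: [0.4849, 0.2638, 0.0414]
eef_rot: [0.605, 0.796, 0.0, 0.0]
ft_force: [-0.8, -0.8, -3.2]
grip_width: 0.0109
grasp_force: 59.6
```

```bash
cat >> h.py <<'E'
def base(c=(510.5,172),yaw=-74.35):
    st=read_state(); p,psi,M=cur(); u=np.array([np.cos(np.radians(yaw)),np.sin(np.radians(yaw))]); v=np.array([-u[1],u[0]])
    d=p[:2]-c; f=st['ft_force']; t=st['ft_torque']
    print('base x %.2f y %.2f z %.2f yaw %.2f | Fx %.1f Fy %.1f Fz %.1f | T %s | zrow %s'%(d@u,d@v,p[2],psi,f[:2]@u,f[:2]@v,f[2],t.round(2),M[2].round(4)))
E
python3 - <<'E'
from h import *
base()
E
```

```text
base x -95.26 y 0.15 z 41.36 yaw 105.53 | Fx 0.6 Fy -1.0 Fz -3.2 | T [ 0.09  0.01 -0.05] | zrow [ 0.     0.001 -1.   ]
```

Emit:
{"op": "carry_out", "data": {"deltas": [{"delta_pos": [0, 0, 1], "turn": [0, 0, 0], "gripper": 0}, {"delta_pos": [0, 0, 1], "turn": [0, 0, 0], "gripper": 0}, {"delta_pos": [0, 0, 0.3], "turn": [0, 0, 0], "gripper": 0}, {"delta_pos": [0, 0, 0], "turn": [0, 0, 0], "gripper": 0}]}}

```text
clock: 7.52
ee_pos: [0.485, 0.2637, 0.0391]
eef_rot: [0.605, 0.796, 0.0, 0.0]
ft_force: [-0.3, -0.0, 3.1]
grip_width: 0.011
grasp_force: 60.3
```

```bash
python3 -c "
from h import *
base()"
```

```text
base x -95.14 y 0.14 z 39.08 yaw 105.50 | Fx -0.1 Fy -0.3 Fz 3.1 | T [-0.    0.14  0.03] | zrow [ 0.      0.0012 -1.    ]
```

Emit:
{"op": "carry_out", "data": {"deltas": [{"delta_pos": [0, 0, 0.3], "turn": [0, 0, 0], "gripper": 0}, {"delta_pos": [0, 0, 0], "turn": [0, 0, 0], "gripper": 0}]}}

```text
clock: 7.68
ee_pos: [0.4849, 0.2637, 0.0391]
eef_rot: [0.605, 0.796, 0.0, 0.0]
ft_force: [-1.5, 0.4, 5.6]
grip_width: 0.0111
grasp_force: 61.0
```

```bash
python3 -c "
from h import *
base()"
```

```text
base x -95.16 y 0.12 z 39.08 yaw 105.51 | Fx -0.8 Fy -1.3 Fz 5.6 | T [-0.07  0.33  0.05] | zrow [ 0.      0.0012 -1.    ]
```

Emit:
{"op": "carry_out", "data": {"deltas": [{"delta_pos": [-5, 0, 0], "turn": [0, 0, 0], "gripper": 0}, {"delta_pos": [-5, 0, 0], "turn": [0, 0, 0], "gripper": 0}, {"delta_pos": [-5, 0, 0], "turn": [0, 0, 0], "gripper": 0}, {"delta_pos": [-5, 0, 0], "turn": [0, 0, 0], "gripper": 0}]}}

```text
clock: 8.02
ee_pos: [0.4907, 0.2447, 0.0391]
eef_rot: [0.605, 0.796, 0.001, 0.0]
ft_force: [-1.2, 4.3, 5.4]
grip_width: 0.011
grasp_force: 60.9
```

```bash
python3 -c "
from h import *
base()"
```

```text
base x -75.31 y 0.56 z 39.08 yaw 105.50 | Fx -4.4 Fy 0.0 Fz 5.4 | T [ 0.48  0.31 -0.08] | zrow [ 8.0e-04  2.4e-03 -1.0e+00]
```

Emit:
{"op": "carry_out", "data": {"deltas": [{"delta_pos": [-3, 0, 0], "turn": [0, 0, 0], "gripper": 0}, {"delta_pos": [-3, 0, 0], "turn": [0, 0, 0], "gripper": 0}, {"delta_pos": [-3, 0, 0], "turn": [0, 0, 0], "gripper": 0}, {"delta_pos": [0, 0, 0], "turn": [0, 0, 0], "gripper": 0}]}}

```text
clock: 8.35
ee_pos: [0.4933, 0.2355, 0.0391]
eef_rot: [0.605, 0.796, 0.001, 0.001]
ft_force: [-0.6, 0.8, 5.8]
grip_width: 0.0113
grasp_force: 60.9
```

```bash
python3 -c "
from h import *
base()"
```

```text
base x -65.79 y 0.56 z 39.08 yaw 105.47 | Fx -0.9 Fy -0.4 Fz 5.8 | T [0.03 0.19 0.  ] | zrow [ 3.0e-04  2.3e-03 -1.0e+00]
```

Emit:
{"op": "carry_out", "data": {"deltas": [{"delta_pos": [-4, 0, 0], "turn": [0, 0, 0], "gripper": 0}, {"delta_pos": [-4, 0, 0], "turn": [0, 0, 0], "gripper": 0}, {"delta_pos": [-4, 0, 0], "turn": [0, 0, 0], "gripper": 0}, {"delta_pos": [-3, 0, 0], "turn": [0, 0, 0], "gripper": 0}, {"delta_pos": [0, 0, 0], "turn": [0, 0, 0], "gripper": 0}]}}

```text
clock: 8.77
ee_pos: [0.4973, 0.221, 0.0391]
eef_rot: [0.605, 0.796, 0.001, 0.001]
ft_force: [0.1, 0.3, 6.2]
grip_width: 0.011
grasp_force: 60.9
```

```bash
python3 -c "
from h import *
base()"
```

```text
base x -50.71 y 0.50 z 39.08 yaw 105.47 | Fx -0.3 Fy 0.2 Fz 6.2 | T [ 0.06  0.16 -0.05] | zrow [ 2.0e-04  2.3e-03 -1.0e+00]
```

Emit:
{"op": "carry_out", "data": {"deltas": [{"delta_pos": [-2, 0, 0], "turn": [0, 0, 0], "gripper": 0}, {"delta_pos": [-2, 0, 0], "turn": [0, 0, 0], "gripper": 0}, {"delta_pos": [0, 0, 0], "turn": [0, 0, 0], "gripper": 0}]}}

```text
clock: 9.02
ee_pos: [0.4983, 0.2174, 0.0391]
eef_rot: [0.605, 0.796, 0.001, 0.001]
ft_force: [-1.0, 2.6, 5.9]
grip_width: 0.0111
grasp_force: 60.9
```

```bash
python3 -c "
from h import *
base()"
```

```text
base x -47.02 y 0.46 z 39.07 yaw 105.48 | Fx -2.7 Fy -0.3 Fz 5.9 | T [ 0.27  0.25 -0.07] | zrow [ 4.0e-04  2.3e-03 -1.0e+00]
```

Emit:
{"op": "carry_out", "data": {"deltas": [{"delta_pos": [-2, 0, 0], "turn": [0, 0, 0], "gripper": 0}, {"delta_pos": [-1, 0, 0], "turn": [0, 0, 0], "gripper": 0}, {"delta_pos": [0, 0, 0], "turn": [0, 0, 0], "gripper": 0}]}}

```text
clock: 9.27
ee_pos: [0.4989, 0.2149, 0.0391]
eef_rot: [0.605, 0.796, 0.001, 0.0]
ft_force: [-1.4, 4.8, 5.1]
grip_width: 0.011
grasp_force: 61.0
```

```bash
python3 -c "
from h import *
base()"
```

```text
base x -44.47 y 0.43 z 39.07 yaw 105.48 | Fx -5.0 Fy -0.1 Fz 5.1 | T [ 0.56  0.36 -0.03] | zrow [ 0.001   0.0023 -1.    ]
```

Emit:
{"op": "carry_out", "data": {"deltas": [{"delta_pos": [-1.5, 0, 0], "turn": [0, 0, 0], "gripper": 0}, {"delta_pos": [-1.5, 0, 0], "turn": [0, 0, 0], "gripper": 0}, {"delta_pos": [0, 0, 0], "turn": [0, 0, 0], "gripper": 0}]}}

```text
clock: 9.52
ee_pos: [0.4995, 0.213, 0.0391]
eef_rot: [0.605, 0.796, 0.002, -0.0]
ft_force: [-1.6, 9.1, 5.4]
grip_width: 0.011
grasp_force: 60.9
```

```bash
python3 -c "
from h import *
base()"
```

```text
base x -42.44 y 0.43 z 39.08 yaw 105.47 | Fx -9.2 Fy 0.9 Fz 5.4 | T [1.28 0.47 0.  ] | zrow [ 0.0023  0.0024 -1.    ]
```

Emit:
{"op": "carry_out", "data": {"deltas": [{"delta_pos": [-1.5, 0, 0], "turn": [0, 0, 0], "gripper": 0}, {"delta_pos": [-1.5, 0, 0], "turn": [0, 0, 0], "gripper": 0}, {"delta_pos": [0, 0, 0], "turn": [0, 0, 0], "gripper": 0}]}}

```text
clock: 9.77
ee_pos: [0.5001, 0.2104, 0.0391]
eef_rot: [0.605, 0.796, 0.002, -0.0]
ft_force: [-3.3, 10.6, 5.0]
grip_width: 0.0111
grasp_force: 60.9
```

```bash
python3 -c "
from h import *
base()"
```

```text
base x -39.83 y 0.37 z 39.06 yaw 105.48 | Fx -11.1 Fy -0.3 Fz 5.0 | T [ 1.54  0.58 -0.03] | zrow [ 0.0026  0.0024 -1.    ]
```

Emit:
{"op": "carry_out", "data": {"deltas": [{"delta_pos": [-1.5, 0, 0], "turn": [0, 0, 0], "gripper": 0}, {"delta_pos": [-1.5, 0, 0], "turn": [0, 0, 0], "gripper": 0}, {"delta_pos": [0, 0, 0], "turn": [0, 0, 0], "gripper": 0}]}}

```text
clock: 10.02
ee_pos: [0.5008, 0.2078, 0.0391]
eef_rot: [0.605, 0.796, 0.002, -0.0]
ft_force: [-3.8, 12.3, 6.0]
grip_width: 0.0108
grasp_force: 60.9
```

```bash
python3 -c "
from h import *
base()"
```

```text
base x -37.09 y 0.32 z 39.06 yaw 105.48 | Fx -12.8 Fy -0.3 Fz 6.0 | T [1.71 0.54 0.01] | zrow [ 0.003   0.0023 -1.    ]
```

Emit:
{"op": "carry_out", "data": {"deltas": [{"delta_pos": [-1.5, 0, 0], "turn": [0, 0, 0], "gripper": 0}, {"delta_pos": [-1.5, 0, 0], "turn": [0, 0, 0], "gripper": 0}, {"delta_pos": [0, 0, 0], "turn": [0, 0, 0], "gripper": 0}]}}

```text
clock: 10.27
ee_pos: [0.5017, 0.2046, 0.0391]
eef_rot: [0.605, 0.796, 0.002, -0.0]
ft_force: [-1.8, 10.9, 5.9]
grip_width: 0.0109
grasp_force: 61.0
```

```bash
python3 -c "
from h import *
base()"
```

```text
base x -33.82 y 0.30 z 39.06 yaw 105.49 | Fx -11.0 Fy 1.2 Fz 5.9 | T [1.5  0.55 0.04] | zrow [ 0.0025  0.0023 -1.    ]
```

Emit:
{"op": "carry_out", "data": {"deltas": [{"delta_pos": [-1, 0, 0], "turn": [0, 0, 0], "gripper": 0}, {"delta_pos": [-1, 0, 0], "turn": [0, 0, 0], "gripper": 0}, {"delta_pos": [0, 0, 0], "turn": [0, 0, 0], "gripper": 0}]}}

```text
clock: 10.52
ee_pos: [0.5023, 0.2027, 0.0391]
eef_rot: [0.605, 0.796, 0.002, -0.0]
ft_force: [-2.4, 10.4, 6.4]
grip_width: 0.0108
grasp_force: 61.0
```

```bash
python3 -c "
from h import *
base()"
```

```text
base x -31.77 y 0.34 z 39.07 yaw 105.49 | Fx -10.6 Fy 0.5 Fz 6.4 | T [ 1.53  0.55 -0.06] | zrow [ 0.0025  0.0024 -1.    ]
```

Emit:
{"op": "carry_out", "data": {"deltas": [{"delta_pos": [-1, 0, 0], "turn": [0, 0, 0], "gripper": 0}, {"delta_pos": [-1, 0, 0], "turn": [0, 0, 0], "gripper": 0}, {"delta_pos": [0, 0, 0], "turn": [0, 0, 0], "gripper": 0}]}}

```text
clock: 10.77
ee_pos: [0.5028, 0.2007, 0.0391]
eef_rot: [0.605, 0.796, 0.002, -0.0]
ft_force: [-2.4, 10.4, 6.8]
grip_width: 0.0112
grasp_force: 61.0
```

```bash
python3 -c "
from h import *
base()"
```

```text
base x -29.74 y 0.32 z 39.06 yaw 105.48 | Fx -10.7 Fy 0.5 Fz 6.8 | T [1.48 0.52 0.02] | zrow [ 0.0025  0.0023 -1.    ]
```

Emit:
{"op": "carry_out", "data": {"deltas": [{"delta_pos": [-1, 0, 0], "turn": [0, 0, 0], "gripper": 0}, {"delta_pos": [0, 0, 0], "turn": [0, 0, 0], "gripper": 0}, {"delta_pos": [0, 0, 0], "turn": [0, 0, 0], "gripper": 0}]}}

```text
clock: 11.02
ee_pos: [0.503, 0.1998, 0.0391]
eef_rot: [0.605, 0.796, 0.002, -0.0]
ft_force: [-2.1, 10.5, 6.1]
grip_width: 0.011
grasp_force: 61.0
```

```bash
python3 -c "
from h import *
base()"
```

```text
base x -28.76 y 0.32 z 39.06 yaw 105.48 | Fx -10.7 Fy 0.9 Fz 6.1 | T [ 1.47  0.49 -0.03] | zrow [ 0.0024  0.0023 -1.    ]
```

Emit:
{"op": "carry_out", "data": {"deltas": [{"delta_pos": [-1, 0, 0], "turn": [0, 0, 0], "gripper": 0}, {"delta_pos": [0, 0, 0], "turn": [0, 0, 0], "gripper": 0}, {"delta_pos": [0, 0, 0], "turn": [0, 0, 0], "gripper": 0}]}}

```text
clock: 11.27
ee_pos: [0.5033, 0.1989, 0.0391]
eef_rot: [0.605, 0.796, 0.002, -0.0]
ft_force: [-2.9, 11.3, 5.0]
grip_width: 0.011
grasp_force: 61.0
```

```bash
python3 -c "
from h import *
base()"
```

```text
base x -27.81 y 0.29 z 39.09 yaw 105.49 | Fx -11.7 Fy 0.3 Fz 5.0 | T [1.43 0.52 0.03] | zrow [ 0.0025  0.0023 -1.    ]
```

Emit:
{"op": "carry_out", "data": {"deltas": [{"delta_pos": [-1, 0, 0], "turn": [0, 0, 0], "gripper": 0}, {"delta_pos": [0, 0, 0], "turn": [0, 0, 0], "gripper": 0}, {"delta_pos": [0, 0, 0], "turn": [0, 0, 0], "gripper": 0}]}}

```text
clock: 11.52
ee_pos: [0.5036, 0.1979, 0.0391]
eef_rot: [0.605, 0.796, 0.002, -0.0]
ft_force: [-2.1, 10.6, 6.0]
grip_width: 0.011
grasp_force: 61.0
```

```bash
python3 -c "
from h import *
base()"
```

```text
base x -26.80 y 0.29 z 39.07 yaw 105.49 | Fx -10.7 Fy 0.8 Fz 6.0 | T [ 1.5   0.52 -0.04] | zrow [ 0.0024  0.0023 -1.    ]
```

Emit:
{"op": "carry_out", "data": {"deltas": [{"delta_pos": [-1, 0, 0], "turn": [0, 0, 0], "gripper": 0}, {"delta_pos": [0, 0, 0], "turn": [0, 0, 0], "gripper": 0}, {"delta_pos": [0, 0, 0], "turn": [0, 0, 0], "gripper": 0}]}}

```text
clock: 11.77
ee_pos: [0.5038, 0.1969, 0.0391]
eef_rot: [0.605, 0.796, 0.002, -0.0]
ft_force: [-3.3, 10.8, 5.5]
grip_width: 0.0108
grasp_force: 61.0
```

```bash
python3 -c "
from h import *
base()"
```

```text
base x -25.81 y 0.25 z 39.05 yaw 105.49 | Fx -11.3 Fy -0.3 Fz 5.5 | T [ 1.51  0.55 -0.01] | zrow [ 0.0024  0.0022 -1.    ]
```

Emit:
{"op": "carry_out", "data": {"deltas": [{"delta_pos": [-1, 0, 0], "turn": [0, 0, 0], "gripper": 0}, {"delta_pos": [0, 0, 0], "turn": [0, 0, 0], "gripper": 0}, {"delta_pos": [0, 0, 0], "turn": [0, 0, 0], "gripper": 0}]}}

```text
clock: 12.02
ee_pos: [0.5039, 0.1964, 0.0391]
eef_rot: [0.605, 0.796, 0.002, -0.001]
ft_force: [-3.2, 14.3, 7.0]
grip_width: 0.0108
grasp_force: 61.0
```

Emit:
{"op": "carry_out", "data": {"deltas": [{"delta_pos": [-1, 0, 0], "turn": [0, 0, 0], "gripper": 0}, {"delta_pos": [0, 0, 0], "turn": [0, 0, 0], "gripper": 0}, {"delta_pos": [0, 0, 0], "turn": [0, 0, 0], "gripper": 0}]}}

```text
clock: 12.27
ee_pos: [0.5041, 0.1957, 0.0391]
eef_rot: [0.605, 0.796, 0.002, -0.001]
ft_force: [-4.0, 14.5, 6.5]
grip_width: 0.0111
grasp_force: 61.0
```

Emit:
{"op": "carry_out", "data": {"deltas": [{"delta_pos": [-1, 0, 0], "turn": [0, 0, 0], "gripper": 0}, {"delta_pos": [0, 0, 0], "turn": [0, 0, 0], "gripper": 0}, {"delta_pos": [0, 0, 0], "turn": [0, 0, 0], "gripper": 0}]}}

```text
clock: 12.52
ee_pos: [0.5043, 0.1948, 0.0391]
eef_rot: [0.605, 0.796, 0.002, -0.001]
ft_force: [-4.8, 15.4, 6.3]
grip_width: 0.0109
grasp_force: 61.0
```

```bash
python3 -c "
from h import *
base()"
```

```text
base x -23.65 y 0.22 z 39.06 yaw 105.49 | Fx -16.1 Fy -0.5 Fz 6.3 | T [2.11 0.69 0.06] | zrow [ 0.0035  0.0022 -1.    ]
```

Emit:
{"op": "carry_out", "data": {"deltas": [{"delta_pos": [-0.8, 0, 0], "turn": [0, 0, 0], "gripper": 0}, {"delta_pos": [-0.6, 0, 0], "turn": [0, 0, 0], "gripper": 0}, {"delta_pos": [0, 0, 0], "turn": [0, 0, 0], "gripper": 0}, {"delta_pos": [0, 0, 0], "turn": [0, 0, 0], "gripper": 0}]}}

```text
clock: 12.85
ee_pos: [0.5046, 0.1937, 0.0391]
eef_rot: [0.605, 0.796, 0.002, -0.001]
ft_force: [-4.3, 15.6, 5.5]
grip_width: 0.0109
grasp_force: 61.0
```

```bash
python3 -c "
from h import *
base()"
```

```text
base x -22.44 y 0.21 z 39.06 yaw 105.49 | Fx -16.2 Fy 0.1 Fz 5.5 | T [2.21 0.7  0.03] | zrow [ 0.0037  0.0022 -1.    ]
```

Emit:
{"op": "carry_out", "data": {"deltas": [{"delta_pos": [0.7, 0, 0], "turn": [0, 0, 0], "gripper": 0}, {"delta_pos": [0.7, 0, -0.4], "turn": [0, 0, 0], "gripper": 0}, {"delta_pos": [0, 0, 0], "turn": [0, 0, 0], "gripper": 0}, {"delta_pos": [0, 0, 0], "turn": [0, 0, 0], "gripper": 0}]}}

```text
clock: 13.18
ee_pos: [0.5046, 0.1937, 0.0391]
eef_rot: [0.605, 0.796, 0.001, -0.0]
ft_force: [-1.2, 9.1, 3.0]
grip_width: 0.0105
grasp_force: 60.6
```

```bash
python3 -c "
from h import *
base()"
```

```text
base x -22.46 y 0.14 z 39.08 yaw 105.50 | Fx -9.1 Fy 1.3 Fz 3.0 | T [1.36 0.34 0.08] | zrow [ 0.0019  0.0018 -1.    ]
```

Emit:
{"op": "carry_out", "data": {"deltas": [{"delta_pos": [0.6, 0, -0.2], "turn": [0, 0, 0], "gripper": 0}, {"delta_pos": [0, 0, 0], "turn": [0, 0, 0], "gripper": 0.1}, {"delta_pos": [0, 0, 0], "turn": [0, 0, 0], "gripper": 0.25}, {"delta_pos": [0, 0, 0], "turn": [0, 0, 0], "gripper": 0.35}, {"delta_pos": [0, 0, 0], "turn": [0, 0, 0], "gripper": 0.35}]}}

```text
clock: 13.6
ee_pos: [0.5043, 0.1924, 0.0387]
eef_rot: [0.605, 0.796, -0.0, 0.0]
ft_force: [-0.1, -0.1, -0.2]
grip_width: 0.0297
grasp_force: 0.0
```

Emit:
{"op": "carry_out", "data": {"deltas": [{"delta_pos": [0, 0, 0], "turn": [0, 0, 0], "gripper": 0.35}, {"delta_pos": [0, 0, 0], "turn": [0, 0, 0], "gripper": 0.35}]}}

```text
clock: 13.77
ee_pos: [0.5043, 0.1925, 0.0387]
eef_rot: [0.605, 0.796, -0.0, 0.0]
ft_force: [-0.3, -0.6, -0.4]
grip_width: 0.0299
grasp_force: 0.0
```

```bash
python3 -c "
from h import *
base(); print(read_state()['grip_width'])"
```

```text
base x -21.41 y -0.48 z 38.68 yaw 105.49 | Fx 0.5 Fy -0.5 Fz -0.4 | T [0.02 0.05 0.  ] | zrow [-2.e-04 -1.e-04 -1.e+00]
0.02993029375666412
```

Emit:
{"op": "carry_out", "data": {"deltas": [{"delta_pos": [0, 0, -8], "turn": [0, 0, 0], "gripper": 0.35}, {"delta_pos": [0, 0, -15], "turn": [0, 0, 0], "gripper": 0.35}, {"delta_pos": [0, 0, -30], "turn": [0, 0, 0], "gripper": 0.35}, {"delta_pos": [0, 0, -35], "turn": [0, 0, 0], "gripper": 0.35}, {"delta_pos": [20, 0, -35], "turn": [0, 0, 0], "gripper": 0.35}]}}

```text
clock: 14.18
ee_pos: [0.4992, 0.2099, 0.1633]
eef_rot: [0.606, 0.795, -0.001, 0.0]
ft_force: [1.7, 0.4, -0.7]
grip_width: 0.0302
grasp_force: 0.0
```

Emit:
{"op": "carry_out", "data": {"deltas": [{"delta_pos": [30, 0, 0], "turn": [0, 0, 0], "gripper": 0.35}, {"delta_pos": [30, 0, 0], "turn": [0, 0, 0], "gripper": 0.35}, {"delta_pos": [0, 0, 0], "turn": [0, 0, 0], "gripper": 0.35}, {"delta_pos": [0, 0, 0], "turn": [0, 0, 0], "gripper": 0.35}]}}

```text
clock: 14.52
ee_pos: [0.4823, 0.2709, 0.1623]
eef_rot: [0.604, 0.797, 0.0, 0.0]
ft_force: [0.1, 0.5, 1.2]
grip_width: 0.0298
grasp_force: 0.0
```

Run:
```python
from h import *
base()
w=snap('wrist','w3.png'); a=snap('scene','s4.png')
u=np.array([np.cos(np.radians(-74.35)),np.sin(np.radians(-74.35))]); v=np.array([-u[1],u[0]])
for s in (w,a):
    C=cloud(s)*1000; d=C[...,:2]-np.array([510.5,172]); bx,by=d@u,d@v; z=C[...,2]
    f=(z>57)&(z<70)&(bx<15)&(bx>-60)&(abs(by)<25); print('fin',f.sum(),np.percentile(bx[f],[2,98]).round(1),np.percentile(by[f],[2,98]).round(1))
    t=(z>29)&(z<39)&(bx<0)&(bx>-90)&(abs(by)<34); print('plate',t.sum(),np.percentile(bx[t],[.5]).round(1),np.percentile(by[t],[1,99]).round(1))
    A=np.c_[bx[t],by[t],np.ones(t.sum())]; print('tilt',np.linalg.lstsq(A,z[t],rcond=None)[0].round(3))
```

```text
base x -102.82 y -0.48 z 162.30 yaw 105.66 | Fx -0.4 Fy 0.3 Fz 1.2 | T [-0.02 -0.   -0.02] | zrow [-2.e-04  6.e-04 -1.e+00]
fin 422 [-37.   -8.5] [-5.   5.6]
plate 2913 [-57.1] [-29.3  29. ]
tilt [1.8000e-02 0.0000e+00 3.3736e+01]
fin 59 [-38.1  -8.6] [-7.5  3.5]
plate 445 [-57.5] [-33.4  32.7]
tilt [ 2.6000e-02 -3.0000e-03  3.5424e+01]
```

View pics/w3.png

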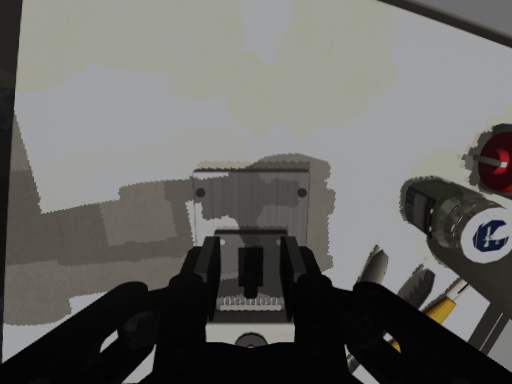

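The wrist view shows the plate flat in the mouth, with its rear edge at row 232, its fin at (250,270) and the bar above it. The fin sits at base x of about -22.8, which is where it was released and about 3 mm past first touch. The bystanders look unmoved.

```bash
python3 -c "
from h import *
print(job_done())"
```

```text
the job is handed in; nothing more can be done
None
```

The cartridge is loaded nose-first, flat and released; the back stop is pressed in about 3 mm, judged by the force at first touch, and I saw nothing else on the worktop moved. I handed the job in at about 14.5 s.

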